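Turn the open ramekin to the front and hold the carousel

TASK

Take the spring-return carousel by its centre T handle and turn it until the open ramekin standing on it is centred at the front, in line with the fixed upright steel tab outside the tray's rim, then hold the carousel still there: it springs back if let go, so finish with the handle still in your grip. Turn it smoothly so that all the pots stay standing in place, do not touch the pots themselves, and leave everything else on the counter where it is.

Things in the scene. Friction and masses are not known exactly. Their poses are not given: they have to be found in the camera images.
- foot: Fixed steel foot of the carousel (lazy Susan), bolted down. Origin: on the carousel's vertical axis, at the counter surface, z up. Its -x axis points from the axis to the front tab, the front of the carousel. The front is roughly on the robot's side, up to 0.5 rad off. The round tray above it has a radius of 160 mm, its floor 30 mm and its lip 38 mm above the counter.
- front (a point): Top of the front tab: an upright steel plate, 36 mm wide, 18 mm deep, 55 mm tall, at the end of a flat steel tongue (36 mm wide, 10 mm tall) of the fixed foot; it stands outside the tray's rim, 211 mm from the carousel's axis. It does not turn with the tray and marks the front.
- tray (a joint): Angle (rad) of the carousel's wooden tray: 0 at rest, positive anticlockwise seen from above, stops at -1.7 and 1.7. A weak return spring (0.05 N m per rad, friction 0.01 N m) turns it back towards 0 whenever it is let go; at the start it is at rest at 0.
- handle (a point): Dark steel cross-bar of the T handle standing up at the middle of the tray and turning with it: 70 mm long (its x), 16 mm thick (its y, pinch it across this), 26 mm tall, on a steel post 16 mm thick, its x, y and z axes as said, z up. This point: centre of the bar, on the carousel's axis, 155 mm above the counter. At rest the bar points along the foot's x axis, towards the front tab.
- ramekin: Open coral ceramic ramekin with a fluted wall and no lid, 74 mm across the rim, 42 mm tall: the only open vessel on the carousel. It stands loose on the tray, its centre about 115 mm from the carousel's axis, somewhere 27 to 80 degrees to either side of the front, and rides round with the tray. Not to be touched. Origin: centre of its underside, z up.
- jar_a: Coral ceramic storage jar with a closed flat lid of the same ceramic, standing on the carousel, 56 mm across and 72 mm tall. Not to be touched. Origin: centre of its underside, z up.
- jar_b: Coral ceramic storage jar with a closed flat lid of the same ceramic, standing on the carousel, 56 mm across and 72 mm tall. Not to be touched. Origin: centre of its underside, z up.
- jar_c: Coral ceramic storage jar with a closed flat lid of the same ceramic, standing on the carousel, 52 mm across and 80 mm tall. Not to be touched. Origin: centre of its underside, z up.
- jar_d: Coral ceramic storage jar with a closed flat lid of the same ceramic, standing on the carousel, 60 mm across and 60 mm tall. Not to be touched. Origin: centre of its underside, z up.
- jar_e: Coral ceramic storage jar with a closed flat lid of the same ceramic, standing on the carousel, 54 mm across and 76 mm tall. Not to be touched. Origin: centre of its underside, z up.
- spare_ramekin: A second, identical open ramekin standing on the counter beside the carousel, not on it. A bystander, to be left alone. Origin: centre of its underside.
- pie_dish: Clear glass pie dish, 230 mm across, 40 mm tall. A bystander, to be left alone. Origin: centre of its underside.
- rack_low: Lower of two stacked steel wire air fryer racks, 194 mm square, 50 mm tall. A bystander, to be left alone. Origin: centre of its underside.
- rack_top: Upper of the two stacked air fryer racks, 194 mm square; the stack is 100 mm tall. A bystander, to be left alone. Origin: centre of its underside.
- reamer: Wooden citrus reamer lying on the counter, 150 mm long, 44 mm thick. A bystander, to be left alone. Origin: centre of its underside.

How it is judged:
By the outcome, as a careful person would: the job done as asked, in the order asked, and still so for the second after the job is handed in, while the arm keeps its last pose, push and grip.
It also fails if it takes over 32 s, if anything falls off the work surface, if the arm or the gripper's body presses on something with over 40 N, if the wrist force passes 120 N, or if a joint passes its speed limit or range.

ROBOT

A 6-joint arm with a two-finger parallel gripper is mounted at the origin on the work surface. World frame = base frame: x ahead of the robot, y to its left, z up, the work surface at z = 0. Lengths are in m, angles in rad, forces in N, time in s.
With the tool pointing down it reaches from about 0.275 to 0.725 m from the base axis. Payload 15.9 kg.
Tool frame: the origin (TCP) lies at the very end of the fingers, on their centre line; the grasp point (between the pads) lies bot.grip_point_offset behind it (bot.grip_point_offset is the distance from the TCP to the grasp point, in m); z points along the fingers, y is the line along which they close (so a half turn about z gives the same grasp; the last joint's range is limited). The gripper opens to 85 mm and grips with 20 to 120 N. Pads are 22 mm wide; open, the fingers measure 114 mm over their backs; the gripper's body (76 mm by 85 mm) begins 54 mm behind the grasp point. The pads swing forward as they close: fully open they stand 13 mm farther back than shut.
Start: joints at [-1.2, 0.213, -0.034, 1.323, 0, 1.571], TCP at [0.181, -0.466, 0.231] pointing down, gripper open.
Joint ranges: [-2.98, 2.98], [-0.74, 1.72], [-1.14, 1.35], [-2.1, 2.04], [-1.57, 1.44], [-3.14, 3.14]. Speed limits (rad/s): [1.89, 1.89, 2.39, 2.57, 3.14, 3.14].

INTERFACE

Orientations are given as a unit quaternion [w, x, y, z].
In Python, from rig import bot gives the robot as it stands. The module is installed in compiled form; this text tells all that it offers.
- The arm moves only by the shell command python3 -m crank 'ROWS' [FORCE]. ROWS is text: rows parted by semicolons, each of 7 numbers parted by spaces: the shift along the tool's x, y, z normalised to -1 to 1, where 1 is 0.08 m, then the turn, a rotation vector about the tool's x, y, z normalised to -1 to 1, where 1 is pi rad, then the closure, from 0 (fully open) to 1 (shut). In form: tx ty tz rx ry rz gripper; .... A call has 1 to 5 rows; each row is the pose to reach, as a shift and turn from the pose commanded when the call began, along the tool's axes at that moment, turning the shorter way round; what a row does not reach only later rows make up. A row lasts 1/8 s, in which the tool goes at most 62.5 mm and 10.7 degrees, less where a joint would pass 70% of its speed; a pose out of reach is approached as far as the arm can. A call with a number of a shift or a turn outside -1 to 1 is refused whole. A call with a gripper value outside its range is refused whole. The fingers move at their own pace and stop on an object; FORCE is the grip in N (left out, the last holds). Time passes only in rows, so rows that repeat a pose let the fingers close. It gives the time, the measured TCP pose, the force, the opening and the grip force at its end, in the units of the state.
- bot.sense(): the state, without advancing time (a new reading comes with each control period).
- bot.get_image(name): name is "scene" or "top" or "wrist"; returns a dict with "image" (420x560x3 uint8, red, green, blue), "z_map" (420x560 float32, m along the optical axis (not along the pixel's ray), 0 where there is no reading), "fx", "fy", "cx", "cy" (pixels), "eye" and "attitude" of the camera in the world. Camera axes: x right, y down, z forward; pixel columns grow to the right and rows downward; lengths in m; the calibration is good to about 2 mm. A picture is of the moment at which its call begins.
- bot.hand_in(): hands the job in; it is judged then, once.
The state is a dict: "time": time; "joints": joint angles; "joint_velocities": joint speeds; "effort": joint torques, N m; "position": TCP position; "orientation": TCP orientation; "force": force on the tool from outside, world axes, zero at the start; "wrist_torque": the same for the moment, N m; "finger_gap": finger opening in m; "grip_force": force on a finger pad.
Only numpy, scipy, OpenCV 4.12 (cv2) and the standard library are available. Lean on these libraries where they do the work, as an engineer would, in place of code of your own. Each camera call takes 0.05 s, during which the arm holds its last target. There are 200 camera calls.

## Working session

There is one attempt and no reset: what is moved stays moved. The work goes in short steps, Python scripts to look and compute and a shell command to move; the robot and the scene stay as the last step left them, time stands still between calls to the robot, and variables do not carry over. Pictures are saved under pics/ and viewed, at most 10 in all, crops included, and the job is handed in when it is done.

```bash
mkdir -p pics
cat > h.py <<'E'
import numpy as np,cv2
from rig import bot
from scipy.spatial.transform import Rotation as R
def rot(q): return R.from_quat([q[1],q[2],q[3],q[0]]).as_matrix()
def att(a):
    a=np.array(a); return a if a.shape==(3,3) else rot(a)
def cloud(d):
    z=d["z_map"]; v,u=np.mgrid[:z.shape[0],:z.shape[1]]
    P=np.stack([(u-d["cx"])/d["fx"]*z,(v-d["cy"])/d["fy"]*z,z],-1)
    return P@att(d["attitude"]).T+np.array(d["eye"])
def ray(d,u,v,h):
    r=att(d["attitude"])@np.array([(u-d["cx"])/d["fx"],(v-d["cy"])/d["fy"],1]); e=np.array(d["eye"])
    return e+r*(h-e[2])/r[2]
def snap(n,f):
    d=bot.get_image(n); cv2.imwrite(f"pics/{f}.png",d["image"][...,::-1]); np.savez(f"{f}.npz",**d); return d
E
python3 - <<'E'
from h import *
for n in("top","scene"):
    d=snap(n,n+"0"); print(n,d["eye"],d["attitude"],d["fx"],d["cx"],d["cy"])
print(bot.sense(),bot.grip_point_offset)
E
```

```text
top [0.29621292 0.0218383  1.24900691] [ 0.08190213 -0.6951745   0.70971437 -0.0795611 ] 458.7119834969069 273.53011906566974 204.8840283804253
scene [1.06965003 0.41093804 1.27950825] [-0.1112511   0.41547761  0.87471657 -0.22332146] 519.3130755646882 273.16031000160996 212.25031375624053
{'time': 0.1, 'joints': array([-1.20000796e+00,  2.13292786e-01, -3.49691473e-02,  1.32354474e+00,
       -1.46903296e-05,  1.57083826e+00]), 'joint_velocities': array([-0.0009384 , -0.00044135,  0.00211774,  0.00043668, -0.0022952 ,
       -0.00237757]), 'effort': array([-3.65687854e-03, -6.87249684e+01,  4.87803411e+01,  1.23107256e-02,
       -4.27881532e-04,  1.09536828e-06]), 'position': array([ 0.1810559 , -0.46572698,  0.23088354]), 'orientation': array([-4.95161288e-04,  9.82867404e-01,  1.84313351e-01, -1.00350444e-04]), 'force': array([ 0.46291999,  0.04301782, -0.30034388]), 'wrist_torque': array([0.0374827 , 0.0145415 , 0.00269134]), 'grip_force': 0.0, 'finger_gap': 0.08546552679812179} 0.0187
```

View pics/top0.png

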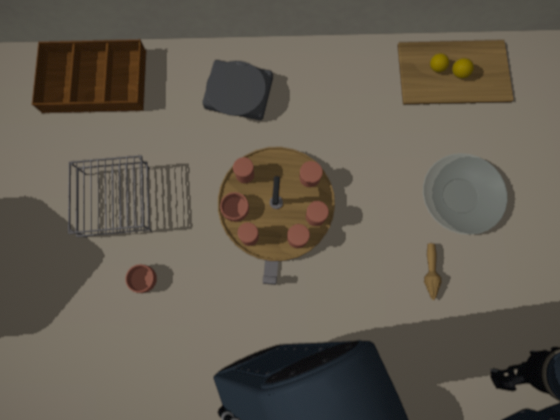

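View pics/scene0.png

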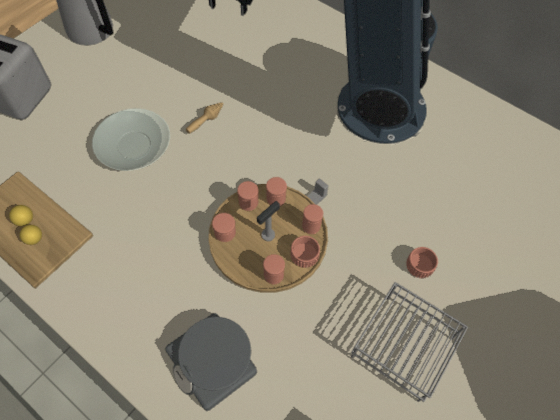

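The top view shows the tray centred near (277,203), with the handle bar at (277,192) and the tab at (272,272). The open ramekin on the tray is at (234,207) and the five jars are closed. The spare ramekin is at (141,279), off the tray. Next I'll measure these points.

```bash
cat > m.py <<'E'
from h import *
def coral(d):
    im=d["image"]; hsv=cv2.cvtColor(im,cv2.COLOR_RGB2HSV)
    return ((hsv[...,0]<9)|(hsv[...,0]>172))&(hsv[...,1]>90)&(hsv[...,2]>60)
def circ(p):
    s=np.linalg.lstsq(np.c_[2*p,np.ones(len(p))],(p**2).sum(1),rcond=None)[0]
    return s[:2],np.sqrt(s[2]+s[:2]@s[:2])
E
python3 - <<'E'
from m import *
for n in("top0","scene0"):
    d=dict(np.load(n+".npz")); C=cloud(d); z=C[...,2]
    near=np.hypot(C[...,0]-.32,C[...,1]-.01)<.3
    # bar
    b=(z>.145)&(z<.18)&near
    nl,l,st,ce=cv2.connectedComponentsWithStats(b.astype(np.uint8))
    for i in range(1,nl):
        if st[i,4]>25:
            p=C[l==i]; (c,wh,a)=cv2.minAreaRect(p[:,:2].astype(np.float32)); print(n,"bar",st[i,4],c,wh,a,np.median(p[:,2]), ce[i])
    m=coral(d); nl,l,st,ce=cv2.connectedComponentsWithStats(m.astype(np.uint8))
    for i in range(1,nl):
        if st[i,4]>80:
            p=C[l==i]; h=np.percentile(p[:,2],97); q=p[p[:,2]>h-.008][:,:2].astype(np.float32)
            print(n,"pot",ce[i].round(1),st[i,4],"h",h.round(3),cv2.minEnclosingCircle(q))
    t=(z>.048)&(z<.062)&near&~cv2.dilate(m.astype(np.uint8),np.ones((5,5))).astype(bool)
    nl,l,st,ce=cv2.connectedComponentsWithStats(t.astype(np.uint8))
    for i in range(1,nl):
        if st[i,4]>15:
            p=C[l==i]; print(n,"tab?",ce[i].round(1),st[i,4],p.mean(0),cv2.minAreaRect(p[:,:2].astype(np.float32)))
    t=(z>.033)&(z<.042)&near
    p=C[t][:,:2]; c=np.array([.32,.01])
    for k in range(8):
        r=np.hypot(*(p-c).T); c,rr=circ(p[abs(r-.157)<(.02 if k<4 else .008)])
    print(n,"tray",c,rr)
E
```

```text
top0 bar 184 (0.5862290859222412, 0.017250169068574905) (0.015826992690563202, 0.06597504764795303) 84.46560668945312 0.16820847091899438 [275.52173913 190.35326087]
top0 pot [243.4 169.5] 382 h 0.111 ((0.49381694197654724, 0.06386221945285797), 0.20212318003177643)
top0 pot [310.4 173.4] 419 h 0.095 ((0.48838114738464355, -0.03105735220015049), 0.19941528141498566)
top0 pot [234.3 206.6] 591 h 0.075 ((0.4496728181838989, 0.08123285323381424), 0.16465289890766144)
top0 pot [316.7 212.9] 394 h 0.107 ((0.43216899037361145, -0.03859930485486984), 0.14888426661491394)
top0 pot [248.1 233.6] 327 h 0.115 ((0.40474963188171387, 0.06012459844350815), 0.11519153416156769)
top0 pot [297.8 235.6] 372 h 0.107 ((0.48555275797843933, -0.037396468222141266), 0.02684772200882435)
top0 pot [140.7 278.2] 655 h 0.044 ((0.34963709115982056, 0.21665534377098083), 0.2021094560623169)
top0 tab? [269.2 279.2] 99 [0.37808209 0.03809357 0.05561516] ((0.3779001533985138, 0.03863462060689926), (0.036041900515556335, 0.017800472676753998), 86.7471694946289)
top0 tray [0.46306177 0.02676068] 0.15632555710563725
s
[... 562 characters left out ...]
0.112 ((0.7730822563171387, 0.24555405974388123), 0.33966487646102905)
scene0 pot [223.6 226.6] 503 h 0.093 ((0.8576767444610596, 0.1547330915927887), 0.3326261341571808)
scene0 pot [304.5 251. ] 680 h 0.073 ((0.8070253133773804, 0.2613779306411743), 0.3023250102996826)
scene0 pot [421.5 261.9] 683 h 0.042 ((0.713049054145813, 0.39037710428237915), 0.3572932779788971)
scene0 pot [273.5 268.5] 483 h 0.108 ((0.8577247858047485, 0.25200819969177246), 0.26499810814857483)
scene0 tab? [321.6 183.8] 68 [0.38150142 0.04055714 0.05356064] ((0.3812910318374634, 0.04085542634129524), (0.03461107984185219, 0.018868567422032356), 78.10075378417969)
scene0 tray [0.53326263 0.0179481 ] 0.15548882692179775
```

```bash
cat > meas.py <<'E'
from m import *
def meas(d,c0=np.array([.586,.018])):
    C=cloud(d); z=C[...,2]; ok=d["z_map"]>.05
    m=coral(d); nl,l,st,ce=cv2.connectedComponentsWithStats(m.astype(np.uint8)); out=[]
    for i in range(1,nl):
        if st[i,4]<60: continue
        p=C[(l==i)&ok]; p=p[p[:,2]>.032]
        h=np.percentile(p[:,2],95); q=p[abs(p[:,2]-h)<.008][:,:2].astype(np.float32)
        c,r=cv2.minEnclosingCircle(q); c=np.array(c); v=c-c0
        out.append((ce[i].round(0),h.round(3),c.round(4),round(r,4),"rad",np.hypot(*v).round(4),"ang",np.degrees(np.arctan2(v[1],v[0])).round(1)))
    t=(z>.033)&(z<.042)&ok; p=C[t][:,:2]; c=c0
    for k in range(8):
        r=np.hypot(*(p-c).T); c,rr=circ(p[abs(r-.157)<.01])
    return out,c,rr
E
python3 - <<'E'
from meas import *
for n in("top0","scene0"):
    o,c,r=meas(dict(np.load(n+".npz"))); print(n,"tray",c,r); [print(*x) for x in o]
s=bot.sense(); print(rot(s["orientation"]).round(3))
E
```

```text
top0 tray [0.58803858 0.01698441] 0.15537292314046222
[243. 169.] 0.11 [0.6667 0.1013] 0.0257 rad 0.1159 ang 45.9
[310. 173.] 0.094 [ 0.6541 -0.0772] 0.0285 rad 0.117 ang -54.4
[234. 207.] 0.074 [0.5716 0.1269] 0.0367 rad 0.1099 ang 97.5
[317. 213.] 0.106 [ 0.5444 -0.0882] 0.0276 rad 0.1141 ang -111.4
[248. 234.] 0.114 [0.4921 0.0896] 0.0244 rad 0.1181 ang 142.7
[298. 236.] 0.106 [ 0.4856 -0.0374] 0.0268 rad 0.1147 ang -151.1
[141. 278.] 0.046 [0.3899 0.3767] 0.036 rad 0.4088 ang 118.7
scene0 tray [0.59031512 0.01908353] 0.15613538339165006
[276. 190.] 0.104 [ 0.4898 -0.0346] 0.0283 rad 0.1096 ang -151.3
[248. 195.] 0.104 [ 0.5479 -0.0874] 0.0289 rad 0.1121 ang -109.9
[312. 218.] 0.111 [0.4966 0.0935] 0.0264 rad 0.117 ang 139.8
[224. 227.] 0.092 [ 0.6584 -0.0746] 0.0299 rad 0.1175 ang -52.0
[305. 251.] 0.072 [0.5755 0.1279] 0.0384 rad 0.1104 ang 95.4
[421. 262.] 0.043 [0.3938 0.3784] 0.0384 rad 0.4084 ang 118.1
[273. 268.] 0.108 [0.6708 0.1031] 0.0276 rad 0.1202 ang 45.1
[[ 0.932  0.362 -0.   ]
 [ 0.362 -0.932  0.001]
 [-0.    -0.001 -1.   ]]
```

Both views agree on these values:
- **Axis:** about (0.588, 0.018). The tab is 211 mm away at 174.1°, which matches the given distance.
- **Ramekin:** about 98.1°, so the tray must turn about +76°.

I'll travel at the current height first.

```bash
for i in 1 2 3 4 5 6 7; do python3 -m crank '0.99 -0.54 0 0 0 0 0; 0.99 -0.54 0 0 0 0 0; 0.99 -0.54 0 0 0 0 0' | tail -1; done; python3 -c "
from h import *
s=bot.sense();print(s['time'],s['position'],s['joints'],rot(s['orientation']).round(3))"
```

```text
grip_force: 0.0
grip_force: 0.0
grip_force: 0.0
grip_force: 0.0
grip_force: 0.0
grip_force: 0.0
grip_force: 0.0
2.725 [0.58859087 0.0157711  0.23081549] [ 2.69768585e-02  4.02981239e-01  2.24680724e-01  1.39323138e+00
 -3.51838670e-04  2.79774285e+00] [[ 0.932  0.362 -0.001]
 [ 0.362 -0.932 -0.   ]
 [-0.001  0.    -1.   ]]
```

```bash
for i in 1 2 3; do python3 -m crank '0 0 0 0 0 -0.06 0; 0 0 0 0 0 -0.12 0; 0 0 0 0 0 -0.18 0; 0 0 0 0 0 -0.24 0; 0 0 0 0 0 -0.283 0' >/dev/null; done; python3 -m crank '0 0.03 0 0 0 0 0; 0 0.03 0 0 0 0 0'
python3 - <<'E'
from h import *
s=bot.sense();r=rot(s['orientation']);print(s['position'],s['joints'],np.degrees(np.arctan2(r[1,1],r[0,1])))
d=snap("wrist","w1"); C=cloud(d); b=(C[...,2]>.16)&(C[...,2]<.175)&(np.hypot(C[...,0]-.588,C[...,1]-.018)<.06)&(d["z_map"]>0)
print(b.sum(), cv2.minAreaRect(C[b][:,:2].astype(np.float32)) if b.sum() else 0, np.median(C[b][:,2]))
E
```

```text
time: 4.85
position: [0.5883, 0.0181, 0.2315]
orientation: [0.0, 0.054, 0.999, -0.0]
force: [0.3, 0.5, 0.2]
finger_gap: 0.0856
grip_force: 0.0
[0.5882531  0.01807936 0.23146528] [ 3.07904575e-02  4.01564737e-01  2.24218704e-01  1.39339922e+00
 -1.23347616e-04  1.38658556e-01] 83.81961279634221
2509 ((0.5887578129768372, 0.01646491512656212), (0.015784280374646187, 0.06935597956180573), 84.31517791748047) 0.16683339660529836
```

View pics/w1.png

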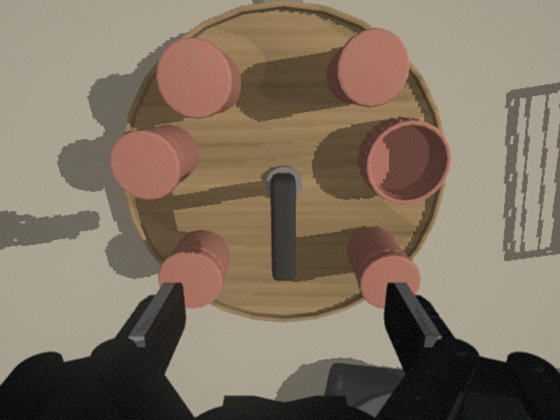

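The wrist view shows the bar at (283,228), centred between the open fingers at about (160,320) and (410,320) and parallel to them. The ramekin is on the right at (407,160). Now I'll descend and grip.

```bash
python3 -m crank '0 -0.01 0.3 0 0 0 0; 0 -0.01 0.6 0 0 0 0; 0 -0.01 0.6 0 0 0 0' |sed -n 2,4p; python3 -m crank '0 0 0.3 0 0 0 0; 0 0 0.59 0 0 0 0; 0 0 0.59 0 0 0 0'; for i in 1 2; do python3 -m crank '0 0 0 0 0 0 0.5;0 0 0 0 0 0 0.7;0 0 0 0 0 0 0.85;0 0 0 0 0 0 1;0 0 0 0 0 0 1' 60; done
```

```text
position: [0.5874, 0.018, 0.182]
orientation: [-0.001, 0.053, 0.999, -0.0]
force: [-0.4, -0.3, 0.5]
time: 5.65
position: [0.5879, 0.0182, 0.1359]
orientation: [-0.001, 0.052, 0.999, -0.0]
force: [0.4, -0.7, 0.8]
finger_gap: 0.0856
grip_force: 0.0
time: 6.28
position: [0.5886, 0.0171, 0.1367]
orientation: [0.0, 0.052, 0.999, -0.001]
force: [-2.2, -9.9, 7.8]
finger_gap: 0.0147
grip_force: 59.7
time: 6.9
position: [0.5884, 0.0171, 0.1363]
orientation: [0.0, 0.052, 0.999, -0.001]
force: [-3.1, -10.1, 5.2]
finger_gap: 0.0153
grip_force: 59.8
```

```bash
python3 -m crank '0 -0.01 0 0 0 0 1; 0 -0.01 0 0 0 -0.002 1; 0 -0.01 0 0 0 -0.006 1; 0 -0.01 0 0 0 -0.012 1; 0 -0.01 0 0 0 -0.02 1' 60 | grep force; for i in 1 2 3 4 5 6 7; do python3 -m crank '0 0 0 0 0 -0.01 1; 0 0 0 0 0 -0.02 1; 0 0 0 0 0 -0.03 1; 0 0 0 0 0 -0.04 1; 0 0 0 0 0 -0.05 1' 60 | grep -w force; done; python3 -m crank '0 0 0 0 0 -0.007 1; 0 0 0 0 0 -0.011 1; 0 0 0 0 0 -0.013 1; 0 0 0 0 0 -0.014 1; 0 0 0 0 0 -0.014 1' 60
cat > chk.py <<'E'
from meas import *
import sys
s=bot.sense();r=rot(s['orientation']);print(s['time'],s['position'],s['joints'][5],"yaw",np.degrees(np.arctan2(r[1,1],r[0,1])))
for n,a in(("top",np.array([.588,.017])),("scene",np.array([.5903,.0191]))):
    d=snap(n,n+sys.argv[1]); o,c,rr=meas(d,a); print(n,c,rr); [print(*x) for x in o]
E
python3 chk.py 2
```

```text
force: [-1.6, -5.4, 5.5]
grip_force: 59.9
force: [-1.4, -4.9, 5.7]
force: [-3.0, -5.1, 5.2]
force: [-3.3, -5.5, 5.3]
force: [-2.3, -4.9, 4.8]
force: [-2.2, -5.4, 5.2]
force: [-2.7, -6.1, 5.8]
force: [-3.3, -5.5, 6.2]
time: 12.52
position: [0.5884, 0.0172, 0.1364]
orientation: [-0.0, -0.524, 0.852, -0.0]
force: [-2.6, -4.7, 5.2]
finger_gap: 0.0153
grip_force: 60.0
12.525 [0.58837281 0.01716303 0.1363526 ] -1.0732059522709203 yaw 153.186297302384
top [0.58730101 0.01688484] 0.1556949496367064
[141. 278.] 0.047 [0.3904 0.3767] 0.0363 rad 0.4105 ang 118.8
scene [0.59037026 0.01921725] 0.15616181776221022
[228. 221.] 0.104 [ 0.6414 -0.0775] 0.0659 rad 0.1093 ang -62.1
[300. 208.] 0.072 [0.4818 0.0443] 0.0377 rad 0.1114 ang 166.9
[312. 237.] 0.108 [0.5409 0.124 ] 0.0267 rad 0.1159 ang 115.2
[421. 262.] 0.044 [0.3936 0.3797] 0.0381 rad 0.4108 ang 118.6
[249. 266.] 0.092 [0.702  0.0499] 0.0309 rad 0.1159 ang 15.4
```

View pics/scene2.png

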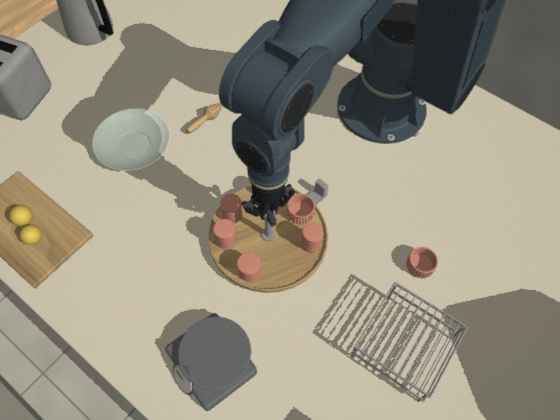

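The scene view shows the ramekin at (300,208), nearly at the tab (320,190), with all pots standing. About 6–7° remain. I'll refine that from the near wrist picture taken before the grasp and from rim-plane ray casts.

Run:
```python
from meas import *
def rim(d,uv,a):
    # ellipse of coral rim outer hull top -> rays onto z=.072 ; fit circle to points near rim height
    C=cloud(d); nl,l,st,ce=cv2.connectedComponentsWithStats(coral(d).astype(np.uint8))
    i=min(range(1,nl),key=lambda k:np.hypot(*(ce[k]-uv)) if st[k,4]>60 else 1e9)
    p=C[l==i]; p=p[(p[:,2]>.032)]; zt=np.percentile(p[:,2],98)
    q=p[p[:,2]>zt-.006][:,:2]; 
    c=q.mean(0)
    for k in range(6): 
        rr=np.hypot(*(q-c).T); g=q[rr>.030]; c,r=circ(g)
    v=c-a; print("ram",c,r,zt,len(g),"rad",np.hypot(*v),"ang",np.degrees(np.arctan2(v[1],v[0])))
    e=cv2.minEnclosingCircle(q.astype(np.float32)); v=np.array(e[0])-a; print("  enc",e,np.hypot(*v),np.degrees(np.arctan2(v[1],v[0])))
def tray(d,a):
    C=cloud(d); t=(C[...,2]>.032)&(C[...,2]<.043); p=C[t][:,:2]; c=a
    for k in range(8):
        r=np.hypot(*(p-c).T); c,rr=circ(p[abs(r-.157)<.008])
    print("tray",c,rr); return c
for n,uv in(("w1",(407,160)),("top0",(234,207)),("scene0",(304,251)),("scene2",(300,208))):
    d=dict(np.load(n+".npz")); a=tray(d,np.array([.5884,.0171]));print(n); rim(d,uv,a)
    C=cloud(d); t=(C[...,2]>.05)&(C[...,2]<.06)&(np.hypot(C[...,0]-.379,C[...,1]-.0395)<.03)
    if t.sum()>10:
        c=np.array(cv2.minAreaRect(C[t][:,:2].astype(np.float32))[0]); v=c-a; print("  tab",t.sum(),c,np.hypot(*v),np.degrees(np.arctan2(v[1],v[0])))
```

```text
tray [0.5889174  0.01675474] 0.15594410772688128
w1
ram [0.55904582 0.09973389] 0.05611916616615831 0.07222757567657287 956 rad 0.0881921296508292 ang 109.79832007314668
  enc ((0.553385853767395, 0.09045136719942093), 0.07918664813041687) 0.0818149401926409 115.74023158655532
tray [0.58791078 0.0170436 ] 0.15541513623216305
top0
ram [0.44458456 0.09365921] 0.12347164423431482 0.07550712718538004 77 rad 0.16251879223932963 ang 151.8730889003617
  enc ((0.4496728181838989, 0.08123285323381424), 0.16465289890766144) 0.15241389525122398 155.09272764745614
  tab 96 [0.37790015 0.03863462] 0.21111759031919058 174.13009058739777
tray [0.59017031 0.01904019] 0.1562248351931435
scene0
ram [0.81734432 0.22662698] 0.2595782515583455 0.0732127033428489 104 rad 0.30773414946162886 ang 42.42040457803042
  enc ((0.8070253133773804, 0.2613779306411743), 0.3023250102996826) 0.32519789753245004 48.17635063444547
  tab 61 [0.38129103 0.04085543] 0.210015373828828 174.03767628277433
tray [0.59027233 0.01914902] 0.1562131563348547
scene2
ram [0.73576847 0.21365151] 0.3014971842046636 0.0748265587858194 93 rad 0.24289986087308316 ang 53.201947837342715
  enc ((0.7604791522026062, 0.21752414107322693), 0.3647855818271637) 0.26138678185951625 49.37024503683183
  tab 58 [0.38043666 0.04074747] 0.2109443105198825 174.12322312498972
```

```bash
cat > r.py <<'E'
from meas import *
def rim(d,uv,a):
    C=cloud(d); ok=d["z_map"]>.05
    nl,l,st,ce=cv2.connectedComponentsWithStats(coral(d).astype(np.uint8))
    i=min(range(1,nl),key=lambda k:np.hypot(*(ce[k]-uv)) if st[k,4]>60 else 1e9)
    p=C[(l==i)&ok]; q=p[abs(p[:,2]-.071)<.006][:,:2]; c=np.array(cv2.minEnclosingCircle(q.astype(np.float32))[0]); res=[c]
    for k in range(6):
        rr=np.hypot(*(q-c).T); g=q[(rr>.029)&(rr<.041)]; c,r=circ(g)
    res.append(c)
    for c in res: v=c-a; print(c.round(4),r.round(4),len(g),"rad",np.hypot(*v).round(4),"ang",np.degrees(np.arctan2(v[1],v[0])).round(2))
E
python3 - <<'E'
from r import *
for n,uv,a in(("w1",(407,160),(.5889,.0167)),("top0",(234,207),(.5878,.017)),("scene0",(304,251),(.5902,.019)),("scene2",(300,208),(.5903,.0191))):
    print(n); rim(dict(np.load(n+".npz")),uv,np.array(a))
E
```

```text
w1
[0.5738 0.1277] 0.0344 1420 rad 0.1121 ang 97.72
[0.5733 0.1268] 0.0344 1420 rad 0.1112 ang 98.07
top0
[0.5716 0.1269] 0.0341 101 rad 0.1111 ang 98.37
[0.5716 0.1274] 0.0341 101 rad 0.1116 ang 98.36
scene0
[0.5759 0.1288] 0.0345 130 rad 0.1107 ang 97.4
[0.5752 0.13  ] 0.0345 130 rad 0.112 ang 97.7
scene2
[0.4818 0.0443] 0.0344 135 rad 0.1114 ang 166.95
[0.4817 0.0443] 0.0344 135 rad 0.1115 ang 166.92
```

All the views agree: about 7.0° remain.

```bash
python3 -m crank '0 0 0 0 0 -0.004 1; 0 0 0 0 0 -0.012 1; 0 0 0 0 0 -0.021 1; 0 0 0 0 0 -0.03 1; 0 0 0 0 0 -0.036 1' 60 | grep -w force;  python3 -m crank '0 0 0 0 0 -0.002 1; 0 0 0 0 0 -0.003 1; 0 0 0 0 0 -0.003 1; 0 0 0 0 0 -0.003 1' 60; python3 chk.py 3
python3 - <<'E'
from r import *
d=dict(np.load("scene3.npz")); rim(d,(302,203),np.array([.5903,.0191]))
d=snap("wrist","w3");
E
```

```text
force: [-2.8, -5.5, 6.0]
time: 13.75
position: [0.5884, 0.0172, 0.1363]
orientation: [-0.0, -0.575, 0.818, -0.0]
force: [-2.9, -4.6, 5.0]
finger_gap: 0.0154
grip_force: 60.0
13.75 [0.58835187 0.01716831 0.1363127 ] -1.1956616093012127 yaw 160.2028062901487
top [0.58743297 0.01655131] 0.15563695164566133
[141. 278.] 0.046 [0.3893 0.3769] 0.0361 rad 0.4111 ang 118.9
scene [0.59044035 0.01928526] 0.15620346749695904
[297. 205.] 0.072 [0.4784 0.0332] 0.0386 rad 0.1127 ang 172.8
[227. 225.] 0.104 [ 0.652 -0.072] 0.0663 rad 0.11 ang -55.9
[312. 232.] 0.108 [0.5277 0.1186] 0.0272 rad 0.1176 ang 122.2
[421. 262.] 0.043 [0.3936 0.3805] 0.0377 rad 0.4114 ang 118.6
[254. 268.] 0.092 [0.6977 0.0627] 0.0297 rad 0.1159 ang 22.1
[0.4784 0.0332] 0.0346 109 rad 0.1127 ang 172.8
[0.4792 0.0308] 0.0346 109 rad 0.1117 ang 173.99
```

View pics/scene3.png

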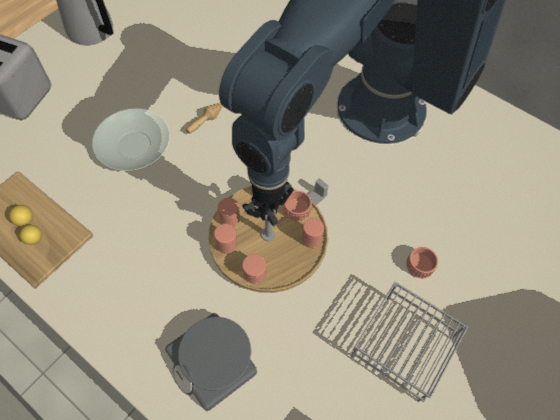

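View pics/w3.png

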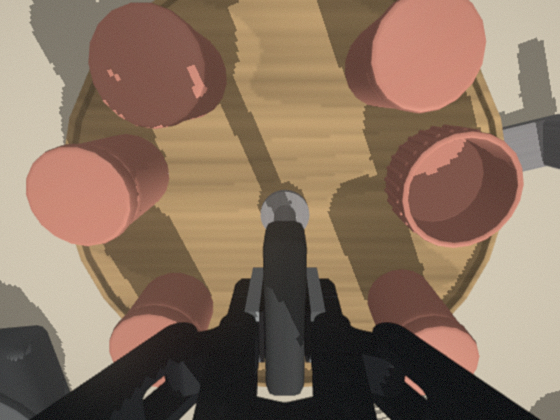

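The scene shows the ramekin at (297,205), lined up with the tab, and its circle fit gives 174.0° against 174.1° for the tab. The wrist view shows the bar gripped, with the ramekin (460,190) beside the tongue (525,145). I'll do a last numeric check with this near view.

Run:
```python
from r import *
rim(dict(np.load("w3.npz")),(455,185),np.array([.5886,.0169]))
```

```text
[0.4781 0.0278] 0.0344 3204 rad 0.1111 ang 174.38
[0.4787 0.0272] 0.0344 3204 rad 0.1104 ang 174.65
```

The near view gives 174.4–174.7° against 174.1° for the tab, a difference of about 1 mm at the ramekin. The ramekin is aligned and the grip is holding, so I'm handing in.

```bash
python3 -c "
from rig import bot
print(bot.hand_in())"
```

```text
the job is handed in; nothing more can be done
None
```

The job is handed in: I turned the carousel about 76° by its T handle, so the ramekin sits in line with the front tab to within about 1 mm, with all pots standing and the handle still held at 60 N.

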